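# Snap the ink-pad cases shut

### The arm

A 6-joint arm with a two-finger parallel gripper is mounted at the origin on the work surface. World frame = base frame: x ahead of the robot, y to its left, z up, the work surface at z = 0. Lengths are in mm, angles in rad, forces in N, time in s.
With the tool pointing down it reaches from about 275 to 1000 mm from the base axis. Payload 8.4 kg.
Tool frame: the origin (TCP) lies on the centre line of the jaws, within the pads' length; the fingertips stand 25 mm ahead of it and the grasp point (between the pads) lies 6 mm ahead of it; z points along the fingers, x is the direction in which the jaws open and shut, and the axes are right-handed (so a half turn about z gives the same grasp; the last joint's range is limited). The gripper opens to 85 mm and grips with 20 to 120 N. Pads are 22 mm wide; open, the fingers measure 114 mm over their backs; the gripper's body (76 mm by 85 mm) begins 54 mm behind the grasp point. The pads swing forward as they close: fully open they stand 13 mm farther back than shut.
Start: joints at [1.158, 0.353, 1.633, -0, 1.155, -0.002], TCP at [249.588, 573.004, 256.281] pointing down, gripper open.
Joint ranges: [-2.63, 2.63], [-0.92, 2.1], [0.06, 2.66], [-1.3, 4.44], [0, 2.69], [-3.02, 3.02]. Speed limits (rad/s): [2.22, 2.22, 2.79, 3.14, 3.14, 3.14].

### API

Orientations are given as [roll, pitch, yaw] about the fixed x, y, z axes, in that order (R = Rz(yaw) Ry(pitch) Rx(roll)).
In Python, from rig import r gives the robot as it stands. The module is installed in compiled form; this text tells all that it offers.
- The arm moves only by the tool jog_arm, never from a script. Its argument "deltas" is a list of rows, each an object with "gripper": the gripper command: -1 is fully open, 1 is shut, values between are in proportion; "translation": the shift along the world's x, y, z in units of 10 cm (1.0 is 10 cm), a list of three; "dr": the turn, a rotation vector about the world's x, y, z in units of pi/2 rad (1.0 is pi/2 rad), a list of three. In form: [{"gripper": gripper, "translation": [x, y, z], "dr": [wx, wy, wz]}, ...]. A call has 1 to 12 rows; each row shifts and turns the commanded pose from where the row before left it; what a row does not reach is not made up. A row lasts 1/12 s, in which the tool goes at most 41.7 mm and 7.16 degrees, less where a joint would pass 70% of its speed; a pose out of reach is approached as far as the arm can. A call with a number of a shift or a turn outside -1 to 1 is refused whole. A call with a gripper value outside its range is refused whole. The fingers move at their own pace and stop on an object; "squeeze" is the grip in N (left out, the last holds). Time passes only in rows, so rows that do not move let the fingers close. It gives the time, the measured TCP pose, the force and the opening at its end, in the units of the state.
- r.sense(): the state, without advancing time (a new reading comes with each control period).
- r.grab_frame(name): name is "scene" or "top" or "wrist"; returns the picture (400x640x3 uint8, blue, green, red); there is no depth.
- r.calibration(name): a dict with "mtx" (3x3 intrinsics, pixels), "world_from_camera" (4x4, takes a point from camera to world coordinates). Camera axes: x right, y down, z forward; pixel columns grow to the right and rows downward; lengths in mm; the calibration is good to about 2 mm. A picture is of the moment at which its call begins: read the wrist's pose just before it. calibration takes no time and is no camera call; for the wrist camera it gives the pose at the moment of the call.
- r.sign_off(): hands the job in, once; it reports no verdict.
The state is a dict: "clock": time; "qpos": joint angles; "qvel": joint speeds; "joint_efforts": joint torques, N m; "eef_pos": TCP position; "tcp_rot": TCP orientation; "contact_force": force on the tool from outside, world axes, zero at the start; "wrist_torque": the same for the moment, N m; "opening": opening from 0.0 (shut) to 1.0 (fully open).
Only numpy, scipy, OpenCV 4.12 (cv2) and the standard library are available. Lean on these libraries where they do the work, as an engineer would, in place of code of your own. Each camera call takes 0.05 s, during which the arm holds its last target. There are 200 camera calls.

### The job

Stamping is over in the print studio. Three hinged ink-pad cases stand open on the bench: press the covers of the two rectangular ones down until each snaps fully shut and stays shut, so that the pads do not dry out, and leave the round case open, because its pad is still soaking up fresh ink.

Things in the scene. Friction and masses are not known exactly. Their poses are not given: they have to be found in the camera images.
- large_cover: grey metal cover, 110 x 130, 6 mm thick, of the large rectangular case (34 mm high, screwed down). Origin: mid hinge, at the underside, 34 mm up. Reaches 110 mm along own -x, plus an 8 mm tab; y along the hinge; z out of the outer face. Tilt of z = opening: 0 shut, starts 0.55-0.8 rad. Springs back open (2 N) until the catch snaps in the last 0.1 rad: 6 N at the front edge, 10 N mid-cover.
- small_cover: grey metal cover, 85 x 96, 6 mm thick, of the small rectangular case (34 mm high, screwed down). Origin: mid hinge, at the underside, 34 mm up. Reaches 85 mm along own -x, plus an 8 mm tab; y along the hinge; z out of the outer face. Tilt of z = opening: 0 shut, starts 0.55-0.8 rad. Spring and catch as on the large one. The shut cover lies level over its case, hinge farthest from the robot.
- round_cover: grey metal cover, 100 diameter, 6 mm thick, of the round case (34 mm high, screwed down). Origin: mid hinge, at the underside, 34 mm up. Reaches 100 mm along own -x, plus an 8 mm tab; y along the hinge; z out of the outer face. Tilt of z = opening: 0 shut, starts 0.55-0.8 rad. Leave it open.
Not all that is in view belongs to the job. What is shaped like the part that bears small_cover but purple is not meant.

How it is judged (in metres and radians):
At the end, for the whole second after the job is handed in: both rectangular covers are held shut by their catches (within 0.06 rad of level) and the round cover still stands open (more than 0.4 rad) (angle between each of large_cover, small_cover's own z axis and vertical below 0.06 rad and angle between round_cover's own z axis and vertical above 0.4 rad); the robot touches nothing.
It fails at once if the round cover is pressed down (below 0.4 rad of opening) (angle between round_cover's own z axis and vertical below 0.4 rad).
It also fails if it takes over 40 s, if anything falls off the work surface, if the arm or the gripper's body presses on something with over 40 N, if the wrist force passes 120 N, or if a joint passes its speed limit or range.

## Working session

There is one attempt and no reset: what is moved stays moved. The work goes in short steps, Python scripts to look and compute and a tool call to move; the robot and the scene stay as the last step left them, time stands still between calls to the robot, and variables do not carry over. Pictures are saved under pics/ and viewed, about 8 in all and at most 12, crops included, and the job is handed in when it is done.

Besides the shell and the picture viewer there is one more tool, called after "Call:" in YAML: its name, and indented under it one key for each argument. jog_arm: Moves the arm, as the interface text tells. Shifts and turns lie within -1 to 1; 1 stands for 10 cm of shift or pi/2 rad of turn. Its arguments: {"type":"object","properties":{"deltas":{"type":"array"},"squeeze":{"type":"number"}},"required":["deltas"]}

```bash
mkdir -p pics; python3 - <<'E'
from rig import r
import cv2,numpy as np
for n in("scene","top"):
    cv2.imwrite(f"pics/{n}0.png",r.grab_frame(n)); c=r.calibration(n); print(n,np.round(c["mtx"],1).tolist(),np.round(c["world_from_camera"],3).tolist())
s=r.sense();print(s["clock"],s["eef_pos"],s["tcp_rot"],s["contact_force"],s["opening"])
E
```

```text
scene [[396.2, 0.0, 315.9], [0.0, 396.2, 193.5], [0.0, 0.0, 1.0]] [[0.063, 0.857, -0.511, 978.188], [0.998, -0.054, 0.032, -23.27], [-0.001, -0.512, -0.859, 709.125], [0.0, 0.0, 0.0, 1.0]]
top [[447.1, 0.0, 322.6], [0.0, 447.1, 201.3], [0.0, 0.0, 1.0]] [[0.014, -0.991, 0.133, 429.199], [-1.0, -0.011, 0.024, -11.075], [-0.022, -0.133, -0.991, 1100.609], [0.0, 0.0, 0.0, 1.0]]
0.1 [249.42098085 572.62904598 255.62056026] [-3.14157794e+00  1.25132518e-03  1.15999371e+00] [ 0.59795293  1.19682657 -0.43982733] 0.9999431165785914
```

View pics/scene0.png

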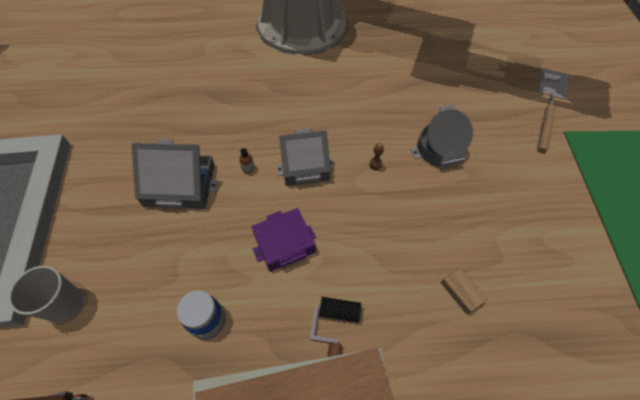

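View pics/top0.png

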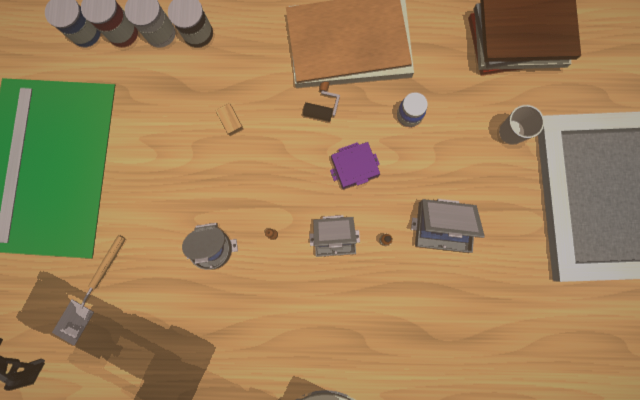

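The top view shows three grey cases: large at about (447,225), small at (335,235) and round at (207,246). The purple case at (355,165) is the decoy and is already closed. small_cover is the grey rectangular one at (335,235). I'll confirm it in an enlarged crop and pick the corners there.

```bash
python3 - <<'E'
import cv2,numpy as np
a=cv2.imread("pics/top0.png")
f=lambda x,y:cv2.resize(a[y:y+75,x:x+100],None,fx=8,fy=8,interpolation=cv2.INTER_CUBIC)[:600]
A=cv2.resize(a[190:265,300:400],None,fx=4,fy=4,interpolation=2);B=cv2.resize(a[190:265,400:500],None,fx=4,fy=4,interpolation=2)
s=cv2.imread("pics/scene0.png")
C=cv2.resize(s[120:195,265:365],None,fx=4,fy=4,interpolation=2);D=cv2.resize(s[135:210,125:225],None,fx=4,fy=4,interpolation=2)
cv2.imwrite("pics/crop.png",np.vstack([np.hstack([A,B]),np.hstack([C,D])]))
E
```

```text
(no output)
```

View pics/crop.png

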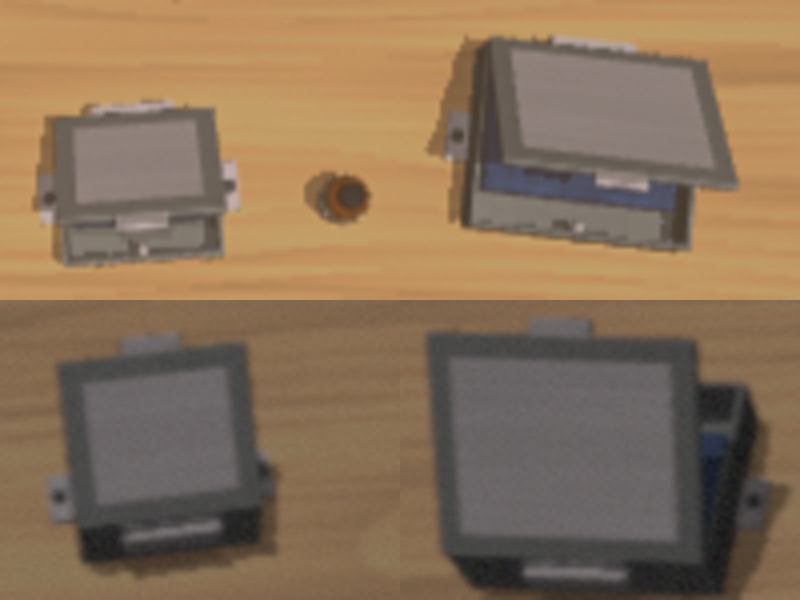

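The crop shows the small cover (left column) and large cover (right column), both grey, open and hinged on the side away from the robot. The front edges and tabs face the robot. Next I'll fit the poses from the corners in both views.

```bash
cat > fit.py <<'E'
from rig import r
import numpy as np
from scipy.optimize import least_squares
from scipy.spatial.transform import Rotation as R
cal={n:r.calibration(n) for n in("top","scene")}
def proj(n,P):
    T=np.linalg.inv(cal[n]["world_from_camera"]);q=(P@T[:3,:3].T+T[:3,3])@np.array(cal[n]["mtx"]).T
    return q[:,:2]/q[:,2:]
def world(p,L): return R.from_euler("ZY",[p[2],p[3]]).apply(L)+[p[0],p[1],34]
# order: hinge +y, hinge -y, front +y, front -y (crop pixels)
D={"small":(85,96,{"top":((300,190),[(52,116),(214,108),(55,222),(218,210)]),"scene":((265,120),[(262,508-300),(83,528-300),(246,44),(58,62)])}),
"large":(110,130,{"top":((400,190),[(90,38),(308,62),(107,165),(338,188)]),"scene":((125,135),[(295,262),(47,253),(297,40),(28,34)])})}
for k,(l,w,v) in D.items():
    L=np.array([(0,w/2,6),(0,-w/2,6),(-l,w/2,6),(-l,-w/2,6)])
    f=lambda p:np.concatenate([(proj(n,world(p,L))-(np.array(o)+(np.array(c)+.5)/4-.5)).ravel() for n,(o,c) in v.items()])
    s=least_squares(f,[500,-50 if k=="small" else -300,0,.65],x_scale=[10,10,.1,.1])
    p=s.x;print(k,np.round(p,3),np.round(s.fun.reshape(-1,2),1).tolist())
    for d in(l,l-10): print("  front open",world(p,np.array([-d,0,6])).round(),"shut",world([*p[:3],0],np.array([-d,0,6])).round())
E
python3 fit.py
```

```text
small [ 5.28927e+02 -1.15730e+01  7.10000e-02  7.05000e-01] [[0.5, -0.0], [0.2, -0.4], [0.3, -0.2], [2.2, 0.3], [1.5, 0.1], [-0.7, 0.4], [1.4, -0.9], [0.6, -0.4]]
  front open [468. -16.  94.] shut [444. -18.  40.]
  front open [476. -15.  87.] shut [454. -17.  40.]
large [ 5.70007e+02 -2.87881e+02 -1.03000e-01  7.35000e-01] [[0.3, -0.6], [0.6, -0.5], [-0.6, -0.6], [1.2, 0.5], [2.5, 0.5], [-1.5, 0.4], [0.4, -0.7], [-0.2, -1.3]]
  front open [ 493. -280.  112.] shut [ 461. -277.   40.]
  front open [ 500. -281.  106.] shut [ 471. -278.   40.]
```

Call:
jog_arm:
  deltas:
    - {"gripper": 1, "translation": [0.14, -0.36, 0], "dr": [0, 0, 0]}
    - {"gripper": 1, "translation": [0.14, -0.36, 0], "dr": [0, 0, 0]}
    - {"gripper": 1, "translation": [0.14, -0.36, 0], "dr": [0, 0, 0]}
    - {"gripper": 1, "translation": [0.14, -0.36, 0], "dr": [0, 0, 0]}
    - {"gripper": 1, "translation": [0.14, -0.36, 0], "dr": [0, 0, 0]}
    - {"gripper": 1, "translation": [0.14, -0.36, 0], "dr": [0, 0, 0]}
    - {"gripper": 1, "translation": [0.14, -0.36, 0], "dr": [0, 0, 0]}
    - {"gripper": 1, "translation": [0.14, -0.36, 0], "dr": [0, 0, 0]}
    - {"gripper": 1, "translation": [0.14, -0.36, 0], "dr": [0, 0, 0]}
    - {"gripper": 1, "translation": [0.14, -0.36, 0], "dr": [0, 0, 0]}
    - {"gripper": 1, "translation": [0.14, -0.36, 0], "dr": [0, 0, 0]}
    - {"gripper": 1, "translation": [0.14, -0.36, 0], "dr": [0, 0, 0]}
  squeeze: 40

```text
clock: 1.1
eef_pos: [417.7, 139.2, 256.3]
tcp_rot: [3.142, -0.0, 1.16]
contact_force: [0.5, 0.4, -1.0]
opening: 0.002
```

Call:
jog_arm:
  deltas:
    - {"gripper": 1, "translation": [0.13, -0.31, 0], "dr": [0, 0, 0]}
    - {"gripper": 1, "translation": [0.13, -0.31, 0], "dr": [0, 0, 0]}
    - {"gripper": 1, "translation": [0.13, -0.31, 0], "dr": [0, 0, 0]}
    - {"gripper": 1, "translation": [0.13, -0.31, 0], "dr": [0, 0, 0]}
    - {"gripper": 1, "translation": [0.13, -0.31, 0], "dr": [0, 0, 0]}
    - {"gripper": 1, "translation": [0, 0, -0.3], "dr": [0, 0, 0]}
    - {"gripper": 1, "translation": [0, 0, -0.3], "dr": [0, 0, 0]}
    - {"gripper": 1, "translation": [0, 0, -0.3], "dr": [0, 0, 0]}
    - {"gripper": 1, "translation": [0, 0, -0.3], "dr": [0, 0, 0]}
    - {"gripper": 1, "translation": [0, 0, 0], "dr": [0, 0, 0]}

```text
clock: 1.93
eef_pos: [479.0, -14.1, 131.6]
tcp_rot: [-3.134, 0.003, 1.16]
contact_force: [-0.9, -0.7, -0.3]
opening: -0.003
```

```bash
python3 - <<'E'
from rig import r
import cv2,numpy as np
s=r.grab_frame("scene")[90:240,100:360];cv2.imwrite("pics/s1.png",cv2.resize(s,None,fx=3,fy=3))
E
```

```text
(no output)
```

View pics/s1.png

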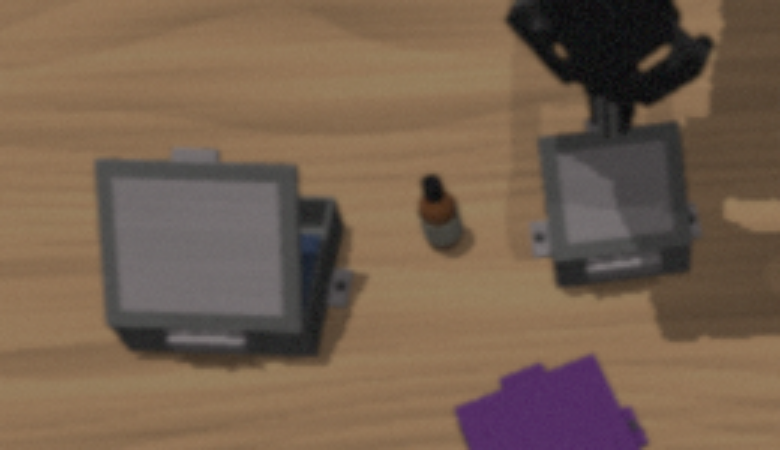

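The closed fingertips are just above the front edge of the small cover, at about (610,125) in the crop. I'll press along the cover's arc.

Call:
jog_arm:
  deltas:
    - {"gripper": 1, "translation": [0.05, 0, -0.1], "dr": [0, 0, 0]}
    - {"gripper": 1, "translation": [0, 0, -0.1], "dr": [0, 0, 0]}
    - {"gripper": 1, "translation": [-0.03, 0, -0.1], "dr": [0, 0, 0]}
    - {"gripper": 1, "translation": [-0.04, 0, -0.1], "dr": [0, 0, 0]}
    - {"gripper": 1, "translation": [-0.04, 0, -0.08], "dr": [0, 0, 0]}
    - {"gripper": 1, "translation": [-0.03, 0, -0.06], "dr": [0, 0, 0]}
    - {"gripper": 1, "translation": [-0.02, 0, -0.05], "dr": [0, 0, 0]}

```text
clock: 2.57
eef_pos: [472.3, -14.0, 77.4]
tcp_rot: [3.14, -0.001, 1.16]
contact_force: [1.3, -0.4, 2.5]
opening: -0.001
```

Call:
jog_arm:
  deltas:
    - {"gripper": 1, "translation": [-0.02, 0, -0.05], "dr": [0, 0, 0]}
    - {"gripper": 1, "translation": [-0.02, 0, -0.03], "dr": [0, 0, 0]}
    - {"gripper": 1, "translation": [0, 0, -0.02], "dr": [0, 0, 0]}
    - {"gripper": 1, "translation": [0, 0, 0], "dr": [0, 0, 0]}

```text
clock: 2.9
eef_pos: [468.4, -14.0, 67.5]
tcp_rot: [3.14, -0.001, 1.16]
contact_force: [-0.8, -0.3, 0.0]
opening: -0.003
```

Call:
jog_arm:
  deltas:
    - {"gripper": 1, "translation": [0, 0, -0.02], "dr": [0, 0, 0]}
    - {"gripper": 1, "translation": [0, 0, -0.02], "dr": [0, 0, 0]}
    - {"gripper": 1, "translation": [0, 0, 0], "dr": [0, 0, 0]}

```text
clock: 3.15
eef_pos: [467.7, -14.0, 64.3]
tcp_rot: [-3.142, -0.0, 1.16]
contact_force: [-5.0, -0.3, 25.8]
opening: 0.001
```

Contact is solid at 26 N at the shut height. I'll retract and go to the large cover.

Call:
jog_arm:
  deltas:
    - {"gripper": 1, "translation": [0, 0, 0.2], "dr": [0, 0, 0]}
    - {"gripper": 1, "translation": [0, 0, 0.35], "dr": [0, 0, 0]}
    - {"gripper": 1, "translation": [0, 0, 0.35], "dr": [0, 0, 0]}
    - {"gripper": 1, "translation": [0.05, -0.33, 0.05], "dr": [0, 0, 0]}
    - {"gripper": 1, "translation": [0.05, -0.33, 0], "dr": [0, 0, 0]}
    - {"gripper": 1, "translation": [0.05, -0.33, 0], "dr": [0, 0, 0]}
    - {"gripper": 1, "translation": [0.05, -0.33, 0], "dr": [0, 0, 0]}
    - {"gripper": 1, "translation": [0.05, -0.33, 0], "dr": [0, 0, 0]}
    - {"gripper": 1, "translation": [0.05, -0.33, 0], "dr": [0, 0, 0]}
    - {"gripper": 1, "translation": [0.05, -0.33, 0], "dr": [0, 0, 0]}
    - {"gripper": 1, "translation": [0.05, -0.33, 0], "dr": [0, 0, 0]}
    - {"gripper": 1, "translation": [0, 0, 0], "dr": [0, 0, 0]}

```text
clock: 4.15
eef_pos: [508.3, -282.9, 158.1]
tcp_rot: [3.14, 0.001, 1.157]
contact_force: [-0.6, 0.2, 1.2]
opening: -0.002
```

```bash
python3 - <<'E'
from rig import r
import cv2,numpy as np
s=r.grab_frame("scene")[90:240,100:360];cv2.imwrite("pics/s2.png",cv2.resize(s,None,fx=3,fy=3))
E
```

```text
(no output)
```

View pics/s2.png

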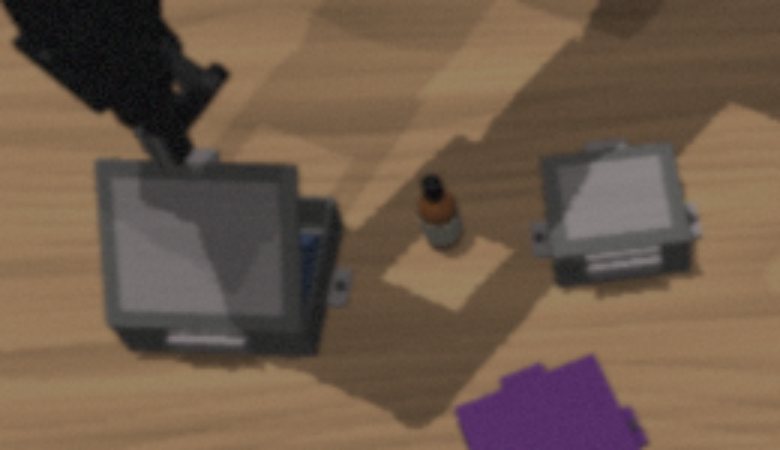

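The small cover now lies shut at about (615,190). The fingertips are over the large cover's front edge at (175,160). I'll press that one next.

Call:
jog_arm:
  deltas:
    - {"gripper": 1, "translation": [0, 0, -0.12], "dr": [0, 0, 0]}
    - {"gripper": 1, "translation": [0, 0, -0.12], "dr": [0, 0, 0]}
    - {"gripper": 1, "translation": [-0.02, 0, -0.12], "dr": [0, 0, 0]}
    - {"gripper": 1, "translation": [-0.04, 0, -0.12], "dr": [0, 0, 0]}
    - {"gripper": 1, "translation": [-0.05, 0.01, -0.12], "dr": [0, 0, 0]}
    - {"gripper": 1, "translation": [-0.05, 0.01, -0.1], "dr": [0, 0, 0]}
    - {"gripper": 1, "translation": [-0.05, 0.01, -0.08], "dr": [0, 0, 0]}
    - {"gripper": 1, "translation": [-0.03, 0.01, -0.05], "dr": [0, 0, 0]}
    - {"gripper": 1, "translation": [-0.02, 0, -0.04], "dr": [0, 0, 0]}
    - {"gripper": 1, "translation": [0, 0, 0], "dr": [0, 0, 0]}

```text
clock: 5.03
eef_pos: [481.6, -273.4, 71.0]
tcp_rot: [3.141, -0.0, 1.16]
contact_force: [-0.6, -0.2, -0.1]
opening: -0.002
```

Call:
jog_arm:
  deltas:
    - {"gripper": 1, "translation": [0, 0, -0.03], "dr": [0, 0, 0]}
    - {"gripper": 1, "translation": [0, 0, -0.03], "dr": [0, 0, 0]}
    - {"gripper": 1, "translation": [0, 0, -0.01], "dr": [0, 0, 0]}
    - {"gripper": 1, "translation": [0, 0, 0], "dr": [0, 0, 0]}

```text
clock: 5.37
eef_pos: [481.2, -273.7, 64.7]
tcp_rot: [-3.141, -0.0, 1.16]
contact_force: [-3.9, 2.4, 12.6]
opening: -0.001
```

Call:
jog_arm:
  deltas:
    - {"gripper": 1, "translation": [0, 0, -0.02], "dr": [0, 0, 0]}
    - {"gripper": 1, "translation": [0, 0, 0], "dr": [0, 0, 0]}

```text
clock: 5.53
eef_pos: [481.3, -273.8, 64.2]
tcp_rot: [-3.141, -0.0, 1.16]
contact_force: [-9.5, 6.1, 32.0]
opening: 0.004
```

Call:
jog_arm:
  deltas:
    - {"gripper": 1, "translation": [0, 0, 0.2], "dr": [0, 0, 0]}
    - {"gripper": 1, "translation": [0, 0, 0.35], "dr": [0, 0, 0]}
    - {"gripper": 1, "translation": [0, 0, 0.35], "dr": [0, 0, 0]}
    - {"gripper": 1, "translation": [-0.2, 0, 0.3], "dr": [0, 0, 0]}
    - {"gripper": 1, "translation": [-0.3, 0, 0.2], "dr": [0, 0, 0]}
    - {"gripper": 1, "translation": [-0.3, 0, 0], "dr": [0, 0, 0]}
    - {"gripper": 1, "translation": [-0.3, 0, 0], "dr": [0, 0, 0]}
    - {"gripper": 1, "translation": [0, 0, 0], "dr": [0, 0, 0]}
    - {"gripper": 1, "translation": [0, 0, 0], "dr": [0, 0, 0]}

```text
clock: 6.28
eef_pos: [370.4, -273.9, 202.3]
tcp_rot: [-3.142, 0.0, 1.158]
contact_force: [-0.3, 0.2, -0.1]
opening: 0.002
```

```bash
python3 - <<'E'
from rig import r
import cv2,numpy as np
s=r.grab_frame("scene")[70:240,110:500];t=r.grab_frame("top")[180:290,150:540]
cv2.imwrite("pics/s3.png",cv2.resize(np.vstack([s,t]),None,fx=2,fy=2))
E
```

```text
(no output)
```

View pics/s3.png

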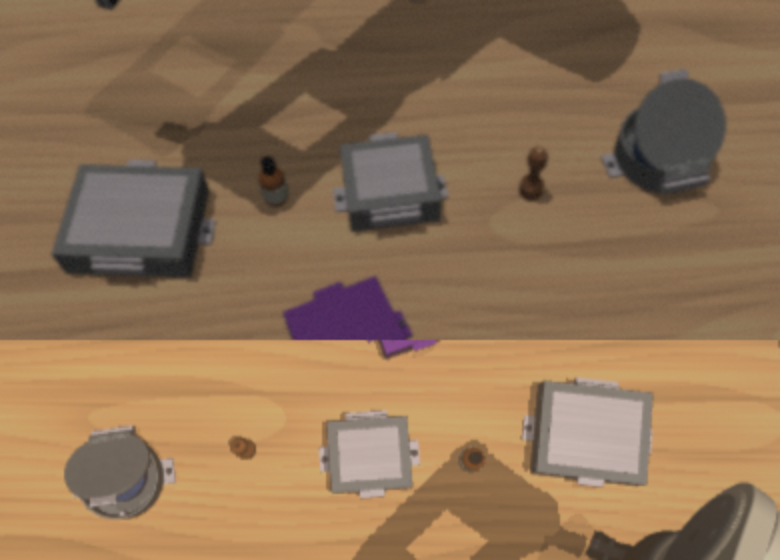

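The large and small covers lie flat on their cases, at (135,205) and (390,170) in the upper crop. The round cover still stands open at (680,125), and the arm is clear, so I'm handing in.

```bash
python3 -c "
from rig import r
print(r.sense()['contact_force']);print(r.sign_off())"
```

```text
[-0.08004589 -0.49586993  0.32781156]
the job is handed in; nothing more can be done
None
```

I closed both rectangular covers, pressing each along its arc with shut fingers, and handed the job in with about 6.3 s on the clock. I left the round case open and did not touch it or the purple decoy.

- **Pressing:** at the shut height, with the fingertips about 40 mm up, the small cover pushed back with 26 N and the large one with 32 N. Both are well above the catch force and far below the 120 N limit.
- **Last pictures:** both rectangular covers lay flat on their cases after the arm had withdrawn, and the round cover was still standing open. I judged this by eye and did not measure the final angles.
- **Robot:** the last reading showed less than 1 N on the tool, so it was touching nothing.

No check failed or disagreed.

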